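# Hold the last bass key in its window for the axle rod

### The job

The walnut bass board in the vise still lacks one of its four keys, and the axle rod is waiting inside the board to go through it. Pick up the loose key from the counter, feed it tail first and button up through the empty window from the same side as the other keys, until its pivot hole lies on the axle line in the middle of the board's thickness and its button stands in row with the other three. Finish holding it there, level, still and gripped in the fingers, ready for the rod; leave the jar, the screwdriver and the spare pearl cap where they are.

Things in the scene. Friction and masses are not known exactly. Their poses are not given: they have to be found in the camera images.
- key: the loose bass key, a boxwood lever lying button up on the counter, 14 to 24 g. Shank 9 mm wide (y), 12 mm high (z). Origin on the underside below the pivot hole; x runs along the shank to the tail, z up. The tail ends at x = +48 mm, its last 8 mm tapering to 5 by 7 mm. Round head at x = -62 mm, 18 mm in diameter, 12 mm high. Grip the bare shank between x = -50 mm and the board
- key_pivot (a point): centre of the key's pivot hole (a brass-bushed cross hole, along the key's y), 6 mm above its underside; axes as the key's
- key_tail (a point): centre of the key's tail end, 48 mm from the pivot hole along the key's +x; axes as the key's
- key_button (a point): top centre of the pearl button on the key's head, 62 mm from the pivot hole along the key's -x, 17 mm above its underside; the button is 16 mm in diameter and 5 mm thick
- board: walnut bass button board, clamped upright in the vise, fixed: 18 mm thick (x), 180 mm long (y), 88 mm high (z). Origin at the centre of its underside, +x away from the robot, z up. Four through windows 11 mm wide, 14 mm high, centres 62 mm above the underside at y = +60, +20, -20, -60 mm. The first three hold fitted keys like the loose one, buttons on the -x side; that at y = -60 mm is empty
- window (a point): centre of the empty window (mid-width, mid-height, mid-thickness of the board), a point on the axle line; axes as the board's. Its front mouth is 9 mm to -x, and a key has 1 mm clearance all round in it. The 3 mm axle rod sticks out of the board's +y end by 38 mm and ends inside the wood before this window; 12 mm brass rod guides on both ends
- vise: cast iron bench vise, fixed, origin on the counter below the plane between the jaws, x away from the robot. Jaws 90 mm wide (y), 37 mm thick each, tops 115 mm above the counter, 20 to 30 mm under the windows' lower edges. Nose (87 mm high) and screw reach 167 mm to -x; the tommy bar hangs from the screw head, its top 98 mm high
- jar: squat amber glass jar with a dark lid, 68 mm in diameter, 62 mm high, origin at the centre of its underside; a bystander
- screwdriver: wood-handled screwdriver lying on the counter, 190 mm long along its x, origin on the underside; a bystander
- cap: spare mother-of-pearl key cap, a disc 22 mm in diameter and 8 mm thick, origin at the centre of its underside; a bystander

How it is judged (in metres and radians):
On the way, in this order (a step that is already met when the one before it is completed fails the run):
1. the key is off the counter, lifted in the fingers (height (world z) of key_pivot above 0.05 m and contact force between the fingers and key above 1 N), for 0.1 s.
2. its tail has entered the empty window from the button side (x of key_tail in the frame of window above -0.004 m and x of key_pivot in the frame of window below -0.02 m and y of key_tail in the frame of window between -0.0045 and 0.0045 m and z of key_tail in the frame of window between -0.005 and 0.005 m), for 0.05 s.
At the end, for the whole second after the job is handed in: the key sits in the empty window, button up on the same side as the other keys, its pivot hole within 3 mm of the axle line in depth and within 2.5 mm of the window's centre sideways and in height, within about 8 degrees of square and level, still, and gripped in the fingers (contact above 3 N) (x of key_pivot in the frame of window between -0.003 and 0.003 m and y of key_pivot in the frame of window between -0.0025 and 0.0025 m and z of key_pivot in the frame of window between -0.0025 and 0.0025 m and x of key_button in the frame of window below -0.05 m and angle between the x axis of key and the x axis of board, either way round below 0.15 rad and angle between key's own z axis and vertical below 0.15 rad and contact force between the fingers and key above 3 N and linear speed of key below 0.01 m/s); the arm keeps its last pose, push and grip.
It fails at once if the jar is moved by more than 30 mm (distance of jar from where it was at the start of the episode above 0.03 m).
It fails at once if the screwdriver is moved by more than 30 mm (distance of screwdriver from where it was at the start of the episode above 0.03 m).
It fails at once if the spare pearl cap is moved by more than 30 mm (distance of cap from where it was at the start of the episode above 0.03 m).
It also fails if it takes over 42 s, if anything falls off the work surface, if the arm or the gripper's body presses on something with over 40 N, if the wrist force passes 120 N, or if a joint passes its speed limit or range.

### The arm

A 6-joint arm with a two-finger parallel gripper is mounted at the origin on the work surface. World frame = base frame: x ahead of the robot, y to its left, z up, the work surface at z = 0. Lengths are in mm, angles in degrees, forces in N, time in s.
With the tool pointing down it reaches from about 350 to 850 mm from the base axis. Payload 8.1 kg.
Tool frame: the origin (TCP) lies midway between the tips of the shut fingers; the grasp point (between the pads) lies 19 mm behind it; z points along the fingers, y is the line along which they close (so a half turn about z gives the same grasp; the last joint's range is limited). The gripper opens to 85 mm and grips with 20 to 120 N. Pads are 22 mm wide; open, the fingers measure 114 mm over their backs; the gripper's body (76 mm by 85 mm) begins 54 mm behind the grasp point. The pads swing forward as they close: fully open they stand 13 mm farther back than shut.
Start: joints at [67.873, 7.471, 85.268, -0, 87.261, -4.893], TCP at [177.749, 573.071, 231.292] pointing down, gripper open.
Joint ranges: [-169.43, 169.43], [-51.17, 129.36], [1.28, 143.12], [-76.62, 256.62], [0, 156.53], [-152.29, 152.29]. Speed limits (degrees/s): [136.94, 136.94, 159.86, 180, 180, 180].

### API

Orientations are given as [roll, pitch, yaw] about the fixed x, y, z axes, in that order (R = Rz(yaw) Ry(pitch) Rx(roll)).
In Python, from bench import r gives the robot as it stands.
- The arm moves only by the tool steer_hand, called after "Emit:" as name([rows], argument=value, ...), one row to a line, values as JSON. Schema: {"type":"object","properties":{"offsets":{"type":"array","items":{"type":"array","items":{"type":"array","items":{"type":"number"},"minItems":7,"maxItems":7},"minItems":1,"maxItems":8},"minItems":1,"maxItems":1},"force":{"type":"number"},"only":{"type":"string"},"quiet":{"type":"boolean"},"lines":{"type":"string"}},"required":["offsets"],"additionalProperties":false}. offsets is a list that holds a single list of rows (three levels of brackets), with 1 to 8 rows, each of 7 numbers: a rotation vector rx, ry, rz in fractions of the full range, 1 being 180 degrees, then dx, dy, dz in a scale on which 1.0 is 500 mm, then the finger opening in mm; each row is the pose to reach, as a shift and turn from the pose commanded when the call began, along the tool's axes at that moment; what a row does not reach only later rows make up. A row lasts 1/8 s, in which the tool goes at most 62.5 mm and 10.7 degrees, less where a joint would pass 70% of its speed; a pose out of reach is approached as far as the arm can. The fingers move at their own pace and stop on an object; force is the grip in N (left out, the last holds). Time passes only in rows, so rows that do not move let the fingers close. The tool returns the time, the measured TCP pose, the force, the opening and the grip force at its end. only (a regular expression) keeps the lines of the reply that match it, lines (a string "A,B") keeps lines A to B, and quiet returns only ok. No shift or turn number may pass 1 either way. Input that does not fit is refused with a message, and nothing moves.
- r.sense(): the state, without advancing time (a new reading comes with each control period).
- r.snapshot(name): name is "scene" or "top" or "wrist"; returns a dict with "pixels" (400x640x3 uint8, blue, green, red), "fx", "fy", "cx", "cy" (pixels), "pose" (4x4, takes a point from camera to world coordinates). Camera axes: x right, y up, looking along -z (the intrinsics and any distortion apply to the point x, -y, -z); pixel columns grow to the right and rows downward; lengths in mm; the calibration is good to about 2 mm. A picture is of the moment at which its call begins. There is no depth.
- r.hand_in(): hands the job in; it is judged then, once.
The state is a dict: "time": time; "joint_pos": joint angles; "qd": joint speeds; "joint_efforts": joint torques, N m; "tool_pos": TCP position; "tcp_rot": TCP orientation; "ft_force": force on the tool from outside, world axes, zero at the start; "wrist_torque": the same for the moment, N m; "finger_gap": finger opening in mm; "grip_force": force on a finger pad.
Only numpy, scipy, OpenCV 4.12 (cv2) and the standard library are available. Lean on these libraries where they do the work, as an engineer would, in place of code of your own. Each camera call takes 0.05 s, during which the arm holds its last target. There are 200 camera calls.

## Working session

There is one attempt and no reset: what is moved stays moved. The work goes in short steps, Python scripts to look and compute and a tool call to move; the robot and the scene stay as the last step left them, time stands still between calls to the robot, and variables do not carry over. Pictures are saved under pics/ and viewed, at most 10 in all, crops included, and the job is handed in when it is done.

```bash
ls; mkdir -p pics; python3 - <<'E'
from bench import r
import cv2,pickle
d={}
for n in ("scene","top","wrist"):
    s=r.snapshot(n); d[n]=s; cv2.imwrite(f"pics/{n}0.png",s["pixels"]); print(n,s["fx"],s["cx"],s["cy"],[k for k in s if k!="pixels"]); print(s["pose"].round(3) if hasattr(s["pose"],'round') else s["pose"])
pickle.dump(d,open("d0.pkl","wb"))
print(r.sense())
E
```

```text
bench.py
pics
scene 473.2499859890252 315.7467586021074 195.25811877519524 ['fx', 'fy', 'cx', 'cy', 'pose']
[[ 6.170000e-01 -6.640000e-01  4.220000e-01  1.007738e+03]
 [ 7.870000e-01  5.190000e-01 -3.350000e-01 -4.090710e+02]
 [ 3.000000e-03  5.390000e-01  8.420000e-01  1.120644e+03]
 [ 0.000000e+00  0.000000e+00  0.000000e+00  1.000000e+00]]
top 417.89283966511687 321.6010480246791 189.6755534890092 ['fx', 'fy', 'cx', 'cy', 'pose']
[[-1.900000e-02  9.940000e-01 -1.070000e-01  3.511590e+02]
 [-1.000000e+00 -2.100000e-02 -1.600000e-02  2.446000e+00]
 [-1.800000e-02  1.070000e-01  9.940000e-01  1.346105e+03]
 [ 0.000000e+00  0.000000e+00  0.000000e+00  1.000000e+00]]
wrist 284.8143373807359 319.16488062583056 199.1353108401057 ['fx', 'fy', 'cx', 'cy', 'pose']
[[ 2.96000e-01 -9.21000e-01 -2.55000e-01  1.12971e+02]
 [ 9.55000e-01  2.85000e-01  8.00000e-02  5.93635e+02]
 [-1.00000e-03 -2.67000e-01  9.64000e-01  3.73310e+02]
 [ 0.00000e+00  0.00000e+00  0.00000e+00  1.00000e+00]]
{'time': 0.15, 'joint_pos': array([ 6.78720851e+01,  7.50476347e+00,  8.53173946e+01,  1.10919413e-03,
        8.72596426e+01, -4.89479990e+00]), 'qd': array([-0.05103669, -0.13263291, -0.11311471, -0.0367135 , -0.09889249,
       -0.01459644]), 'joint_efforts': array([ 7.36754555e-04, -5.70063043e+01, -5.01157951e+01, -1.56405604e-04,
        9.55162483e-03, -3.04483206e-05]), 'tool_pos': array([177.58409472, 572.67105909, 230.46615169]), 'tcp_rot': array([-1.79918592e+02, -8.08357481e-03,  1.62766825e+02]), 'ft_force': array([ 0.91275795,  0.13485883, -1.26241603]), 'wrist_torque': array([ 0.01210688,  0.02221979, -0.02065765]), 'grip_force': 0.0, 'finger_gap': 85.42920749081772}
```

View pics/scene0.png

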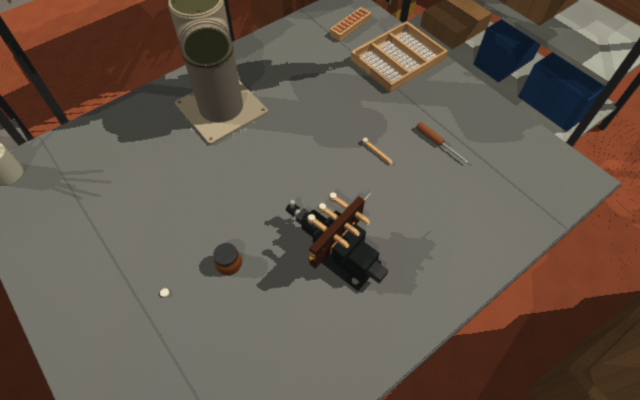

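View pics/top0.png

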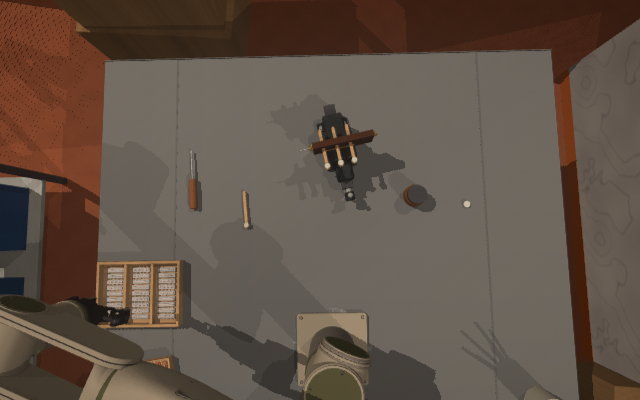

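```bash
python3 - <<'E'
import cv2,pickle,numpy as np
d=pickle.load(open("d0.pkl","rb"))
t=d["top"]["pixels"];s=d["scene"]["pixels"]
def c(im,x,y,w,h,k): return cv2.resize(im[y:y+h,x:x+w],None,fx=k,fy=k,interpolation=cv2.INTER_CUBIC)
# left: top board 300..390 x 100..190 (x6 ->..)
cv2.imwrite("pics/c1.png",np.hstack([c(t,295,100,90,75,6),cv2.resize(c(t,230,180,30,60,7),(225,450))]))
cv2.imwrite("pics/c2.png",np.hstack([c(s,290,180,90,100,5),c(s,350,130,50,50,5)[:250].repeat(2,0)[:500] if 0 else cv2.copyMakeBorder(c(s,355,130,45,40,7),0,220,0,0,0)]))
E
```

```text
(no output)
```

View pics/c1.png

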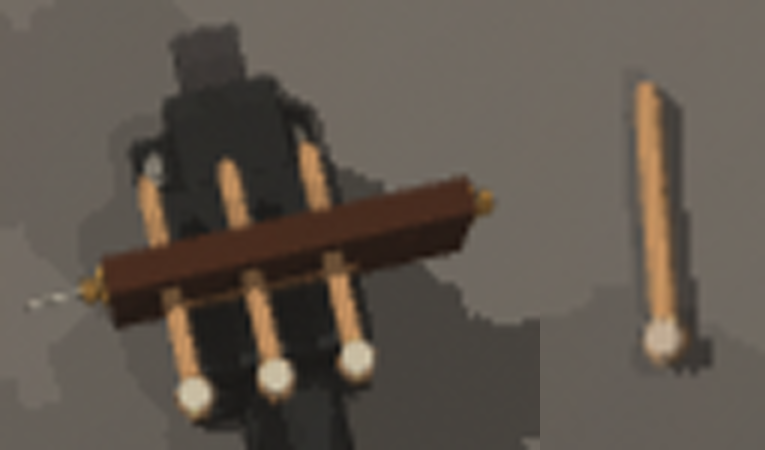

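View pics/c2.png

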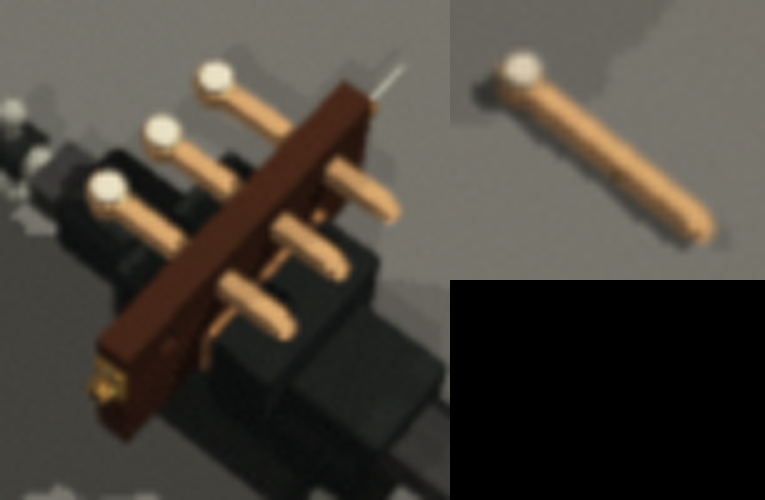

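```bash
cat >geo.py <<'E'
import numpy as np,pickle
from scipy.optimize import least_squares
def proj(s,P):
    P=np.atleast_2d(P); T=np.linalg.inv(s["pose"]); q=P@T[:3,:3].T+T[:3,3]
    return np.c_[s["fx"]*q[:,0]/-q[:,2]+s["cx"], s["fy"]*-q[:,1]/-q[:,2]+s["cy"]]
def world(b,P):
    c,s=np.cos(b[3]),np.sin(b[3]); P=np.atleast_2d(P)
    return np.c_[b[0]+c*P[:,0]-s*P[:,1], b[1]+s*P[:,0]+c*P[:,1], b[2]+P[:,2]]
E
python3 - <<'E'
from geo import *
d=pickle.load(open("d0.pkl","rb"));t,s=d["top"],d["scene"]
B=np.array([[-62,y,73] for y in (60,20,-20)],float)
mt=np.array([[327.1,165.4],[340.6,162.4],[353.9,159.1]]);ms=np.array([[332.8,195.2],[322.2,205.8],[311.4,217.2]])
f=lambda b:np.r_[(proj(t,world(b,B))-mt).ravel(),(proj(s,world(b,B))-ms).ravel()]
o=least_squares(f,[700,0,90,.2]);b=o.x
print("board",b.round(1),np.degrees(b[3]),o.fun.round(2)); print("window",world(b,[0,-60,62]))
# check board top corners
print(((proj(t,world(b,[[-9,90,88],[9,90,88],[9,-90,88],[-9,-90,88]]))-[295,100]+.5)*6-.5).round())
print(((proj(s,world(b,[[-9,90,88],[9,90,88],[9,-90,88],[-9,-90,88]]))-[290,180]+.5)*5-.5).round())
K=np.array([[-62,0,17],[48,0,3.5]],float)
kt=np.array([[245.8,224.6],[244.2,190.6]]);ks=np.array([[364.9,139.4],[390.7,162.1]])
g=lambda k:np.r_[(proj(t,world([k[0],k[1],0,k[2]],K))-kt).ravel(),(proj(s,world([k[0],k[1],0,k[2]],K))-ks).ravel()]
o=least_squares(g,[500,200,0]);print("key",o.x.round(1),np.degrees(o.x[2]),o.fun.round(2))
# button-only
for n,c,m in(("t",t,kt),("s",s,ks)):
    h=lambda k:(proj(c,world([k[0],k[1],0,k[2]],K))-m).ravel()
    o=least_squares(h,[500,200,0]);print(n,o.x.round(1),np.degrees(o.x[2]))
E
```

```text
board [ 6.226e+02 -4.020e+01  8.550e+01  2.000e-01] 12.030304807174568 [-0.55 -0.22 -0.52 -0.38 -0.29 -0.24 -0.48 -0.04 -0.4   0.21 -0.44 -0.02]
window [[635.12850064 -98.91133437 147.48758597]]
[[105. 296.]
 [ 96. 259.]
 [464. 174.]
 [473. 210.]]
[[341.  80.]
 [372. 101.]
 [127. 366.]
 [ 96. 342.]]
key [4.486e+02 2.729e+02 1.000e-01] 4.770829805499732 [-0.38  0.23 -0.75  0.46 -0.65 -0.15  0.21  1.55]
t [4.496e+02 2.710e+02 1.000e-01] 4.099698439048975
s [4.469e+02 2.754e+02 1.000e-01] 5.469485621610654
```

The manual's scale: shifts go in shares of 500 mm and turns go in shares of 180 degrees. Converting my numbers, -318 mm is -0.636, 100 mm is 0.2, -22 degrees is -0.1222.

```bash
cat >>geo.py <<'E'
from scipy.spatial.transform import Rotation as R
def delta(pos,rot,tpos,tyaw):
    A=R.from_euler('xyz',rot,degrees=True); B=R.from_euler('xyz',[180,0,tyaw],degrees=True)
    return (A.inv()*B).as_rotvec(degrees=True).round(2), A.inv().apply(np.array(tpos)-pos).round(1)
E
```

Emit:
steer_hand([
  [[0,0,-0.0278,-0.12,-0.084,0.04,70],[0,0,-0.0556,-0.24,-0.166,0.08,60],[0,0,-0.0833,-0.36,-0.248,0.12,50],[0,0,-0.1111,-0.48,-0.33,0.16,45],[0,0,-0.1222,-0.6,-0.412,0.19,40],[0,0,-0.1222,-0.636,-0.438,0.2,40],[0,0,-0.1222,-0.636,-0.438,0.2,40],[0,0,-0.1222,-0.636,-0.438,0.2,40]],
], force=40)

```text
time: 1.15
tool_pos: [417.0, 268.1, 130.5]
tcp_rot: [-180.0, -0.1, -175.4]
ft_force: [0.1, 0.8, 0.3]
finger_gap: 40.1
grip_force: 0.0
```

```bash
python3 - <<'E'
from bench import r
import cv2,pickle
s=r.snapshot("wrist");pickle.dump(s,open("w1.pkl","wb"));cv2.imwrite("pics/w1.png",s["pixels"]);q=r.sense();print(q["tool_pos"],q["tcp_rot"],s["pose"].round(2))
E
```

```text
[416.50941975 269.21647739 130.966407  ] [-1.79998702e+02 -5.43657859e-02 -1.75346654e+02] [[-8.0000e-02 -9.6000e-01 -2.7000e-01  3.4963e+02]
 [ 1.0000e+00 -8.0000e-02 -2.0000e-02  2.6357e+02]
 [-0.0000e+00 -2.7000e-01  9.6000e-01  2.7355e+02]
 [ 0.0000e+00  0.0000e+00  0.0000e+00  1.0000e+00]]
```

View pics/w1.png

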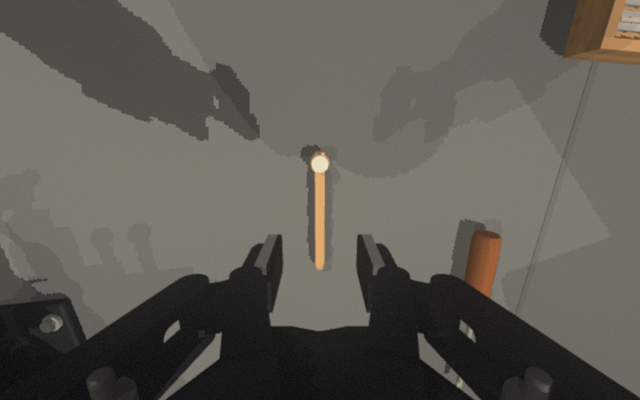

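The wrist view shows the key vertical in the image: button centre at (320,163), tail end at (320,269), midway between the fingers.

```bash
python3 - <<'E'
from geo import *
s=pickle.load(open("w1.pkl","rb"))
K=np.array([[-62,0,17],[48,0,3.5]],float); m=np.array([[320,163.],[320,269]])
h=lambda k:(proj(s,world([k[0],k[1],0,k[2]],K))-m).ravel()
o=least_squares(h,[450,270,0]);k=o.x;print(k.round(1),np.degrees(k[2]),o.fun)
p=world([k[0],k[1],0,k[2]],[-32,0,0])[0];print(p)
print(delta([416.7,269.5,130.8],[180,0,-175.3],[p[0],p[1],3],180+np.degrees(k[2])))
E
```

```text
[4.497e+02 2.724e+02 1.000e-01] 4.645372227812979 [ 1.72528850e-03  1.66907623e+00 -1.83775530e-03 -2.14891108e+00]
[417.81260163 269.76841496   0.        ]
(array([-0.  , -0.  ,  0.05]), array([ -1.1,   0.2, 127.8]))
```

In the tool's units: 126 mm is 0.252, 115 mm is 0.23.

Emit:
steer_hand([
  [[0,0,0,-0.002,0,0.1,40],[0,0,0,-0.002,0,0.19,40],[0,0,0,-0.002,0,0.23,40],[0,0,0,-0.002,0,0.252,40],[0,0,0,-0.002,0,0.252,40],[0,0,0,-0.002,0,0.252,40]],
])

```text
time: 1.95
tool_pos: [418.5, 270.6, 6.7]
tcp_rot: [180.0, 0.1, -175.2]
ft_force: [-0.6, -0.1, 0.1]
finger_gap: 40.1
grip_force: 0.0
```

Emit:
steer_hand([
  [[0,0,0,0,0,0,20],[0,0,0,0,0,0,12],[0,0,0,0,0,0,5],[0,0,0,0,0,0,5],[0,0,0,0,0,0,5],[0,0,0,0,0,0,5]],
], force=40)

```text
time: 2.7
tool_pos: [418.1, 270.0, 6.0]
tcp_rot: [180.0, 0.1, -175.2]
ft_force: [-0.9, -0.2, 6.6]
finger_gap: 7.6
grip_force: 39.8
```

In the tool's units: -165 mm is -0.33, -150 mm is -0.3.

Emit:
steer_hand([
  [[0,0,0,0,0,-0.03,5],[0,0,0,0,0,-0.1,5],[0,0,0,0,0,-0.2,5],[0,0,0,0,0,-0.3,5],[0,0,0,0,0,-0.33,5],[0,0,0,0,0,-0.33,5],[0,0,0,0,0,-0.33,5]],
], force=40)

```text
time: 3.58
tool_pos: [416.5, 269.2, 168.4]
tcp_rot: [-179.9, -0.2, -175.2]
ft_force: [0.1, -0.3, -0.4]
finger_gap: 7.3
grip_force: 39.1
```

```bash
python3 - <<'E'
from bench import r
import cv2,pickle,numpy as np
d={n:r.snapshot(n) for n in("wrist","top","scene")};pickle.dump(d,open("d2.pkl","wb"))
q=r.sense();print(q["tool_pos"],q["tcp_rot"],q["finger_gap"])
cv2.imwrite("pics/w2.png",cv2.resize(d["wrist"]["pixels"][100:350,220:420],None,fx=2.4,fy=2.4,interpolation=cv2.INTER_CUBIC))
E
```

```text
[416.54402787 269.21871086 168.32213988] [-179.92649234   -0.18191793 -175.23866022] 7.0669751919298385
```

View pics/w2.png

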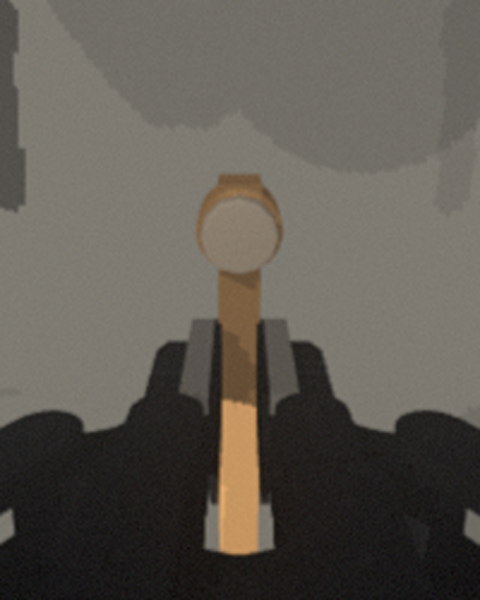

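```bash
cat >>geo.py <<'E'
def wristpts(pitch,dx,h):  # key pts in tool frame for pitch(deg, tail up +) ; rotation about grasp (key x=-32,z=6), tool x=-key x, y=.. z=-key z
    K=np.array([[-62,0,17],[-53,0,12],[-32,4.5,12],[-32,-4.5,12],[0,4.5,12],[0,-4.5,12],[40,0,12],[48,0,9.5]],float)-[-32,0,6]
    a=np.radians(pitch);c,s=np.cos(a),np.sin(a)
    return np.c_[-(c*K[:,0]-s*K[:,2])+dx,K[:,1],-(s*K[:,0]+c*K[:,2])+h]
E
python3 - <<'E'
from geo import *
s=pickle.load(open("d2.pkl","rb"))["wrist"]
A=R.from_euler('xyz',[180,0,-175.24],degrees=True)
for p in (-10,0,5,10,20,30):
    P=A.apply(wristpts(p,0,-1))+[416.5,269.2,168.3]
    print(p,((proj(s,P)-[220,100])*2.4).round().tolist())
P=A.apply([[11,8,0],[-11,8,0],[11,8,-38],[-11,8,-38]])+[416.5,269.2,168.3]
print(((proj(s,P)-[220,100])*2.4).round().tolist())
E
```

```text
-10 [[233.0, 263.0], [234.0, 290.0], [254.0, 374.0], [213.0, 374.0], [253.0, 484.0], [215.0, 484.0], [235.0, 597.0], [235.0, 609.0]]
0 [[234.0, 244.0], [234.0, 278.0], [255.0, 370.0], [213.0, 370.0], [254.0, 496.0], [215.0, 496.0], [234.0, 637.0], [234.0, 654.0]]
5 [[234.0, 236.0], [234.0, 274.0], [255.0, 367.0], [213.0, 367.0], [254.0, 502.0], [214.0, 502.0], [234.0, 656.0], [234.0, 677.0]]
10 [[234.0, 230.0], [234.0, 270.0], [255.0, 365.0], [213.0, 365.0], [254.0, 506.0], [214.0, 506.0], [234.0, 674.0], [234.0, 699.0]]
20 [[234.0, 221.0], [234.0, 264.0], [255.0, 360.0], [213.0, 360.0], [255.0, 511.0], [213.0, 511.0], [234.0, 708.0], [234.0, 741.0]]
30 [[234.0, 217.0], [234.0, 262.0], [255.0, 355.0], [213.0, 355.0], [255.0, 512.0], [212.0, 512.0], [233.0, 735.0], [233.0, 777.0]]
[[270.0, 311.0], [269.0, 399.0], [280.0, 393.0], [278.0, 504.0]]
```

```bash
python3 - <<'E'
from geo import *
import cv2
d=pickle.load(open("d2.pkl","rb"));o=[]
for n in("scene","top"):
    u,v=(proj(d[n],[430,270,175])[0]-[30,28]).astype(int);print(n,u,v)
    im=cv2.resize(d[n]["pixels"][v:v+56,u:u+60],None,fx=6.5,fy=6.5,interpolation=cv2.INTER_CUBIC)
    o.append(im)
cv2.imwrite("pics/c3.png",np.clip(np.hstack(o)*1.6,0,255).astype('uint8'))
E
```

```text
scene 350 83
top 203 180
```

View pics/c3.png

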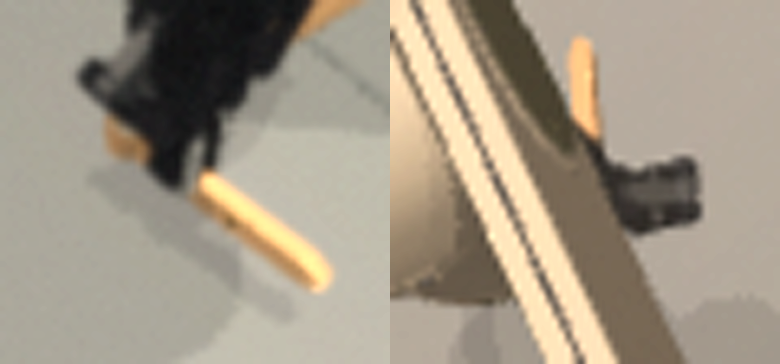

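```bash
cat >>geo.py <<'E'
def kp(P,pitch,dx,dy,h):
    K=np.atleast_2d(np.array(P,float))-[-32,0,6]
    a=np.radians(pitch);c,s=np.cos(a),np.sin(a)
    return np.c_[-(c*K[:,0]-s*K[:,2])+dx,K[:,1]+dy,-(s*K[:,0]+c*K[:,2])+h]
E
python3 - <<'E'
from geo import *
d=pickle.load(open("d2.pkl","rb"))
A=R.from_euler('xyz',[180,0,-175.24],degrees=True);T=[416.5,269.2,168.3]
def f(p):
    w=lambda q:A.apply(kp(q,*p))+T
    return np.r_[proj(d["wrist"],w([-62,0,17]))[0]-[319.3,197.2],proj(d["scene"],w([48,0,6]))[0]-[399.6,125.4],proj(d["top"],w([48,0,7]))[0]-[232.3,185.8],proj(d["scene"],w([0,4.5,6]))[0]-[385.0,116.8]]
for p0 in (0,15):
    o=least_squares(f,[p0,0,0,0]);print(o.x.round(2),o.fun.round(2))
E
```

```text
[1.29 0.9  0.84 2.52] [-0.22 -0.22 -0.57  1.   -0.54 -0.32  1.69 -1.03]
[1.29 0.9  0.84 2.52] [-0.22 -0.22 -0.57  1.   -0.54 -0.32  1.69 -1.03]
```

```bash
python3 - <<'E'
from geo import *
print(delta([416.6,269.3,168.3],[180,0,-175.24],[525,-122,215],-167.97))
E
```

```text
(array([ 0.  ,  0.  , -7.27]), array([ -75.6, -398.9,  -46.7]))
```

In the tool's units: -385 mm is -0.77, -345 mm is -0.69, -7.2 degrees is -0.04.

Emit:
steer_hand([
  [[0,0,0,0,-0.04,-0.05,5],[0,0,-0.0056,-0.02,-0.14,-0.092,5],[0,0,-0.0111,-0.04,-0.25,-0.092,5],[0,0,-0.0167,-0.06,-0.36,-0.092,5],[0,0,-0.0222,-0.08,-0.47,-0.092,5],[0,0,-0.0278,-0.1,-0.58,-0.092,5],[0,0,-0.0333,-0.13,-0.69,-0.092,5],[0,0,-0.04,-0.15,-0.77,-0.092,5]],
], force=40)

```text
time: 4.72
tool_pos: [524.2, -110.0, 215.0]
tcp_rot: [180.0, -0.1, -168.1]
ft_force: [0.9, 0.9, -0.2]
finger_gap: 7.5
grip_force: 39.2
```

Emit:
steer_hand([
  [[0,0,0,-0.002,-0.028,0,5],[0,0,0,-0.002,-0.028,0,5],[0,0,0,-0.002,-0.028,0.06,5],[0,0,0,-0.002,-0.028,0.12,5],[0,0,0,-0.002,-0.028,0.132,5],[0,0,0,-0.002,-0.028,0.132,5],[0,0,0,-0.002,-0.028,0.132,5],[0,0,0,-0.002,-0.028,0.132,5]],
])

```text
time: 5.72
tool_pos: [529.0, -121.3, 151.7]
tcp_rot: [-179.9, 0.1, -168.0]
ft_force: [0.9, -0.3, 0.7]
finger_gap: 7.3
grip_force: 39.2
```

```bash
python3 - <<'E'
from bench import r
import cv2,pickle,numpy as np
d={n:r.snapshot(n) for n in("wrist","top","scene")}
q=r.sense();d["q"]=q;print(q["tool_pos"],q["tcp_rot"],q["finger_gap"]);pickle.dump(d,open("d3.pkl","wb"))
cv2.imwrite("pics/w3.png",cv2.resize(d["wrist"]["pixels"],(800,500)))
E
```

```text
[ 528.51491381 -121.31812348  150.94385824] [-1.79970195e+02  4.89103505e-02 -1.68042660e+02] 7.244721403536124
```

View pics/w3.png

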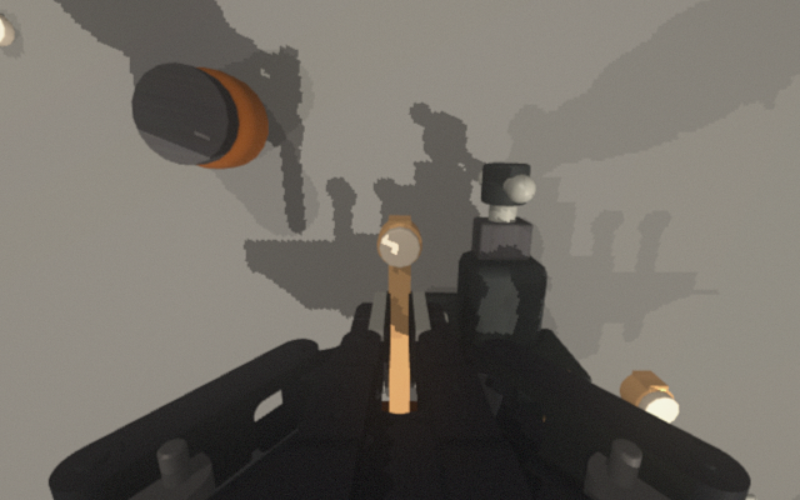

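The wrist view shows the held key level (button at (319,196) in full-image pixels) and the neighbour's button at about (524,328); the window itself is hidden behind the gripper.

```bash
python3 - <<'E'
from geo import *
import cv2
d=pickle.load(open("d3.pkl","rb"))
T=d["q"]["tool_pos"];print(T)
def c(n,u,v,w,h,k):
    print(n,u,v,k)
    return np.clip(cv2.resize(d[n]["pixels"][v:v+h,u:u+w],None,fx=k,fy=k,interpolation=cv2.INTER_CUBIC)*1.5,0,255).astype('uint8')
a=proj(d["scene"],[610,-100,155])[0].astype(int);b=proj(d["top"],[610,-100,155])[0].astype(int)
print(a,b)
S=c("scene",a[0]-35,a[1]-40,80,60,5); S2=c("scene",290,180,80,60,5)
Tt=c("top",b[0]-40,b[1]-30,80,60,5); W=c("wrist",490,295,80,60,5)
cv2.imwrite("pics/c4.png",np.vstack([np.hstack([S,Tt]),np.hstack([S2,W])]))
E
```

```text
[ 528.51491381 -121.31812348  150.94385824]
[313 237] [362 143]
scene 278 197 5
scene 290 180 5
top 322 113 5
wrist 490 295 5
```

View pics/c4.png

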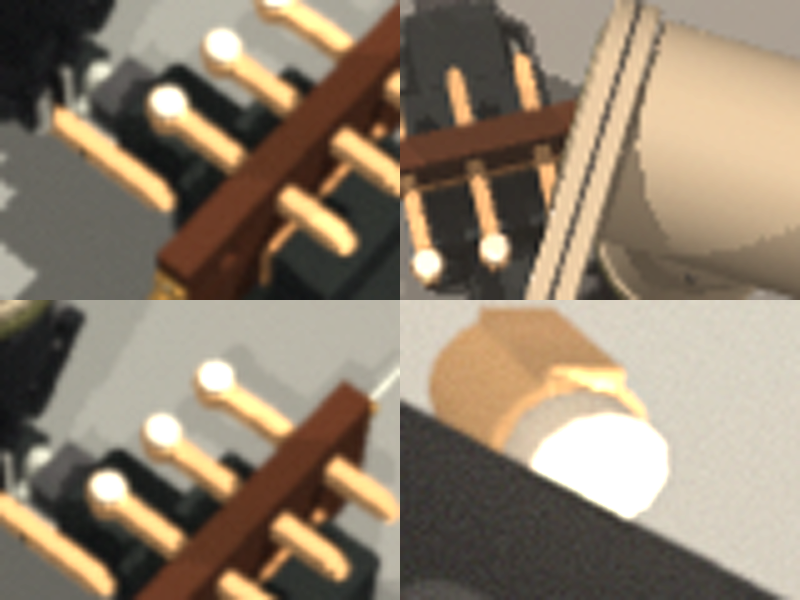

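The scene crop shows the held tail end at about (311,237.5), still in front of and slightly off the empty window's bay; the wrist crop gives the neighbour's button at (529.5,328).

```bash
cat >fit.py <<'E'
from geo import *
import sys
d0=pickle.load(open("d0.pkl","rb"));d2=pickle.load(open("d2.pkl","rb"));d3=pickle.load(open("d3.pkl","rb"))
B=np.array([[-62,y,73] for y in (60,20,-20)],float)
mt=np.array([[327.1,165.4],[340.6,162.4],[353.9,159.1]]);ms=np.array([[332.8,195.2],[322.2,205.8],[311.3,217.3]])
A2=R.from_euler('xyz',[180,0,-175.24],degrees=True);T2=np.array([416.5,269.2,168.3])
A3=R.from_euler('xyz',[180,0,-168.03],degrees=True);T3=np.array([528.8,-121.4,151.1])
def f(p):
    b=p[:4];k=p[4:8];cs,ct,cw=p[8:11],p[11:14],p[14:17]
    w2=lambda q:A2.apply(kp(q,*k))+T2
    w3=lambda q:A3.apply(kp(q,*k))+T3
    W3=A3.apply(cw)
    e=[proj(d0["top"],world(b,B)+ct)-mt, proj(d0["scene"],world(b,B)+cs)-ms,
      proj(d2["wrist"],w2([-62,0,17])+A2.apply(cw))-[319.3,197.2],
      proj(d2["scene"],w2([48,0,6])+cs)-[399.6,125.4], proj(d2["top"],w2([48,0,7])+ct)-[232.3,185.8], proj(d2["scene"],w2([0,-4.5,6])+cs)-[385.0,116.8],
      proj(d3["wrist"],w3([-62,0,17])+W3)-[319.2,196], proj(d3["scene"],w3([48,0,6])+cs)-[311.0,237.2],
      proj(d3["wrist"],world(b,B[2])+W3)-[529.5,327.9]]
    e=np.concatenate([x.ravel() for x in e])/.6
    return np.r_[e,p[8:17]/1.5,(p[4])/1.5,p[5]/2,p[6]/1,p[7]/1.]
o=least_squares(f,[622,-40,85,.21]+[0]*13)
p=o.x;C=np.linalg.inv(o.jac.T@o.jac);sd=np.sqrt(np.diag(C))
print(p[:4].round(2),np.degrees(p[3]).round(2),"key",p[4:8].round(2),"cams",p[8:].round(1));print("sd",sd.round(3)[:8]);print("res px",(o.fun[:-13]*.6).round(2))
win=world(p[:4],[0,-60,62])[0];print("window",win)
w=A3.apply(kp([[0,0,6],[48,0,6]],*p[4:8]))+T3
Rb=R.from_euler('z',p[3]); print("pivot,tail in window frame",Rb.inv().apply(w-win).round(2))
E
python3 fit.py
```

```text
[ 5.9542e+02 -4.6790e+01  1.0799e+02 -2.0000e-01] -11.3 key [19.58 -3.83 -7.87 -9.61] cams [ 14.2 -10.3 -10.    6.5 -11.1   3.4  11.4   9.4 -28.3]
sd [0.929 1.641 1.358 0.018 1.11  0.968 0.711 0.916]
res px [ -3.32  -2.88  -2.82   2.57  -2.08   8.32   5.36  -1.59   1.09  -5.81
  -3.15 -10.81   1.53  -1.01  -0.27   1.02   3.24  -4.73  -0.66   4.9
   1.46  -0.31  -2.48   4.96  -3.33   1.43]
window [ 583.66368686 -105.62941477  169.99144539]
pivot,tail in window frame [[-16.39 -20.02   1.45]
 [ 25.16  -2.16  17.53]]
```

```bash
python3 - <<'E'
from geo import *
d3=pickle.load(open("d3.pkl","rb"))
b=[622.6,-40.2,85.5,np.radians(12.03)]
print(proj(d3["wrist"],world(b,[[-62,y,73] for y in(60,20,-20)])))
print(d3["wrist"]["pose"].round(3),d3["wrist"]["fx"])
E
sed -i 's/^o=least.*/o=least_squares(f,[622,-40,85,.21]+[0]*13,x_scale=[5,5,5,.05]+[1]*13)/; s/^win=world/for i in range(0):pass\nwin=world/' fit.py; python3 fit.py
```

```text
[[528.73111289 328.32835423]
 [458.23416042 328.35182059]
 [387.76834882 328.37527659]]
[[-2.07000e-01 -9.42000e-01 -2.64000e-01  4.62449e+02]
 [ 9.78000e-01 -2.00000e-01 -5.50000e-02 -1.34409e+02]
 [-1.00000e-03 -2.69000e-01  9.63000e-01  2.94538e+02]
 [ 0.00000e+00  0.00000e+00  0.00000e+00  1.00000e+00]] 284.8143373807359
[ 5.9542e+02 -4.6790e+01  1.0799e+02 -2.0000e-01] -11.3 key [19.58 -3.83 -7.87 -9.61] cams [ 14.2 -10.3 -10.    6.5 -11.1   3.4  11.4   9.4 -28.3]
sd [0.929 1.641 1.358 0.018 1.11  0.968 0.711 0.916]
res px [ -3.32  -2.88  -2.82   2.57  -2.08   8.32   5.36  -1.59   1.09  -5.81
  -3.15 -10.81   1.53  -1.01  -0.27   1.02   3.24  -4.73  -0.66   4.9
   1.46  -0.31  -2.48   4.96  -3.33   1.43]
window [ 583.663727   -105.62940832  169.99145328]
pivot,tail in window frame [[-16.39 -20.02   1.45]
 [ 25.16  -2.16  17.53]]
```

```bash
sed -i 's/world(b,B\[2\])/world(b,B[0])/' fit.py; python3 fit.py
```

```text
[ 6.2269e+02 -4.0640e+01  8.5500e+01  2.1000e-01] 11.99 key [ 1.04  1.24  0.4  -0.16] cams [ 0.5  1.1  0.4 -0.7 -0.8 -0.2  0.5  0.6 -0.2]
sd [1.011 1.381 1.4   0.019 1.16  0.949 0.718 0.901]
res px [-0.14 -0.03 -0.1  -0.18  0.13 -0.02 -0.09 -0.12 -0.02  0.12  0.03 -0.21
  0.01 -0.24 -0.2   0.25 -0.26 -0.08 -0.24 -0.12 -0.02  0.29  0.04  0.26
 -0.04 -0.01]
window [635.15075152 -99.33127188 147.50155211]
pivot,tail in window frame [[-77.86   0.89   4.34]
 [-29.87   0.87   5.22]]
```

In the tool's units: -24 mm is -0.048, 4.8 mm is 0.0096.

Emit:
steer_hand([
  [[0,0,0,0,-0.0018,0.0096,5],[0,0,0,-0.012,-0.0018,0.0096,5],[0,0,0,-0.024,-0.0018,0.0096,5],[0,0,0,-0.034,-0.0018,0.0096,5],[0,0,0,-0.04,-0.0018,0.0096,5],[0,0,0,-0.044,-0.0018,0.0096,5],[0,0,0,-0.048,-0.0018,0.0096,5],[0,0,0,-0.048,-0.0018,0.0096,5]],
])

```text
time: 6.88
tool_pos: [552.0, -117.1, 145.6]
tcp_rot: [-180.0, 0.0, -168.0]
ft_force: [0.8, 0.4, 1.5]
finger_gap: 7.7
grip_force: 39.3
```

In the tool's units: -8 mm is -0.016, -6 mm is -0.012.

Emit:
steer_hand([
  [[0,0,0,-0.004,0,0,5],[0,0,0,-0.008,0,0,5],[0,0,0,-0.012,0,0,5],[0,0,0,-0.016,0,0,5],[0,0,0,-0.016,0,0,5]],
])

```text
time: 7.5
tool_pos: [560.2, -115.5, 145.9]
tcp_rot: [-180.0, 0.1, -168.0]
ft_force: [-1.2, -1.4, 3.9]
finger_gap: 7.2
grip_force: 39.6
```

```bash
cat >ft.py <<'E'
from bench import r
import numpy as np
from scipy.spatial.transform import Rotation as R
F=[];M=[];P=[]
for i in range(8):
    r.snapshot("scene") if i else None
    q=r.sense();F.append(q["ft_force"]);M.append(q["wrist_torque"]);P.append(q["tool_pos"])
A=R.from_euler('z',-12,degrees=True)
print("F board",A.apply(np.mean(F,0)).round(2),"sd",np.std(F,0).round(2),"M",A.apply(np.mean(M,0)).round(3),"pos",np.mean(P,0).round(2),q["finger_gap"],q["time"])
E
python3 ft.py
```

```text
F board [-0.01 -1.79  3.17] sd [0.87 0.38 0.58] M [-0.24  -0.211 -0.103] pos [ 560.18 -115.47  145.82] 7.6342860053052055 7.85
```

In the tool's units: -1 mm is -0.002, -0.6 mm is -0.0012.

Emit:
steer_hand([
  [[0,0,0,0,-0.0012,-0.002,5],[0,0,0,0,-0.0012,-0.002,5]],
])

```text
time: 8.1
tool_pos: [559.9, -115.8, 146.5]
tcp_rot: [180.0, 0.0, -168.0]
ft_force: [2.1, 0.0, 2.5]
finger_gap: 7.6
grip_force: 39.4
```

```bash
python3 ft.py
```

```text
F board [ 1.62 -0.44  2.09] sd [0.4  0.65 0.23] M [-0.048 -0.457 -0.028] pos [ 559.81 -115.86  146.43] 7.125138848428788 8.45
```

In the tool's units: -1.2 mm is -0.0024, -0.2 mm is -0.0004.

Emit:
steer_hand([
  [[0,0,0,0,-0.0004,-0.0024,5],[0,0,0,0,-0.0004,-0.0024,5]],
])

```text
time: 8.7
tool_pos: [559.4, -116.1, 147.4]
tcp_rot: [180.0, -0.1, -168.0]
ft_force: [0.9, 0.2, -0.1]
finger_gap: 7.5
grip_force: 39.3
```

```bash
python3 ft.py
```

```text
F board [-0.43  0.33  0.5 ] sd [0.78 0.47 0.56] M [ 0.047 -0.009  0.02 ] pos [ 559.48 -116.13  147.4 ] 7.122986130889757 9.05
```

Emit:
steer_hand([
  [[0,0,0,-0.004,0,0,5],[0,0,0,-0.008,0,0,5],[0,0,0,-0.012,0,0,5],[0,0,0,-0.012,0,0,5]],
])

```text
time: 9.55
tool_pos: [565.9, -114.9, 147.7]
tcp_rot: [180.0, 0.0, -168.0]
ft_force: [0.5, -0.3, -0.5]
finger_gap: 7.4
grip_force: 39.2
```

```bash
python3 ft.py
```

```text
F board [ 0.1   0.08 -0.02] sd [0.49 0.36 0.5 ] M [-0.008 -0.056 -0.002] pos [ 565.76 -114.91  147.68] 7.249862920158273 9.9
```

In the tool's units: -15 mm is -0.03, -12 mm is -0.024.

Emit:
steer_hand([
  [[0,0,0,-0.006,0,0,5],[0,0,0,-0.012,0,0,5],[0,0,0,-0.018,0,0,5],[0,0,0,-0.024,0,0,5],[0,0,0,-0.03,0,0,5],[0,0,0,-0.03,0,0,5]],
])

```text
time: 10.65
tool_pos: [580.7, -111.8, 147.7]
tcp_rot: [-180.0, 0.0, -168.0]
ft_force: [0.5, -0.3, -0.5]
finger_gap: 7.4
grip_force: 39.2
```

```bash
python3 ft.py
```

```text
F board [-0.04 -0.05  0.14] sd [0.32 0.49 0.77] M [-0.002 -0.053  0.011] pos [ 580.44 -111.83  147.71] 7.605659851326227 11.0
```

In the tool's units: -18 mm is -0.036, -15 mm is -0.03.

Emit:
steer_hand([
  [[0,0,0,-0.006,0,0,5],[0,0,0,-0.012,0,0,5],[0,0,0,-0.018,0,0,5],[0,0,0,-0.024,0,0,5],[0,0,0,-0.03,0,0,5],[0,0,0,-0.036,0,0,5],[0,0,0,-0.036,0,0,5]],
])

```text
time: 11.88
tool_pos: [598.3, -108.0, 147.7]
tcp_rot: [-180.0, 0.0, -168.0]
ft_force: [-0.3, 0.2, 0.4]
finger_gap: 7.6
grip_force: 39.2
```

```bash
python3 ft.py
```

```text
F board [0.15 0.02 0.48] sd [0.25 0.47 0.38] M [-0.006 -0.093 -0.005] pos [ 598.09 -108.07  147.72] 7.542330652978787 12.225
```

In the tool's units: -7 mm is -0.014, -6 mm is -0.012.

Emit:
steer_hand([
  [[0,0,0,-0.006,0,0,5],[0,0,0,-0.012,0,0,5],[0,0,0,-0.014,0,0,5],[0,0,0,-0.014,0,0,5],[0,0,0,-0.014,0,0,5]],
])

```text
time: 12.85
tool_pos: [605.0, -106.6, 147.7]
tcp_rot: [-180.0, 0.0, -168.0]
ft_force: [1.2, 0.8, 1.0]
finger_gap: 7.6
grip_force: 39.3
```

```bash
python3 ft.py; python3 - <<'E'
from bench import r
from geo import *
import cv2
d={n:r.snapshot(n) for n in("wrist","top","scene")};d["q"]=r.sense();pickle.dump(d,open("d4.pkl","wb"))
def c(n,u,v,w,h,k): return np.clip(cv2.resize(d[n]["pixels"][v:v+h,u:u+w],None,fx=k,fy=k,interpolation=cv2.INTER_CUBIC)*1.5,0,255).astype('uint8')
b=[622.69,-40.64,85.5,np.radians(11.99)]
P=world(b,[[-62,y,73] for y in(60,20,-20,-60)]+[[48,y,62] for y in(60,20,-20,-60)])
for n in("scene","top","wrist"):print(n,proj(d[n],P).round(1).tolist())
S=c("scene",280,180,100,100,4);W=c("wrist",300,160,320,160,1.25);T=c("top",310,100,80,40,5)
cv2.imwrite("pics/c5.png",np.hstack([S,np.vstack([W,T])]))
E
```

```text
F board [0.6  0.33 0.43] sd [0.65 0.55 0.52] M [-0.006 -0.105  0.013] pos [ 604.91 -106.62  147.72] 7.027172806418065 13.2
scene [[332.2, 195.3], [321.7, 206.1], [310.8, 217.3], [299.7, 228.8], [368.5, 223.1], [358.2, 234.6], [347.7, 246.5], [336.8, 258.8]]
top [[326.7, 165.1], [340.2, 162.0], [353.7, 158.8], [367.3, 155.7], [318.1, 129.7], [331.4, 126.6], [344.7, 123.5], [358.0, 120.4]]
wrist [[568.2, 199.0], [485.2, 199.1], [402.2, 199.1], [319.1, 199.2], [512.0, 364.7], [447.7, 364.7], [383.5, 364.7], [319.2, 364.8]]
```

View pics/c5.png

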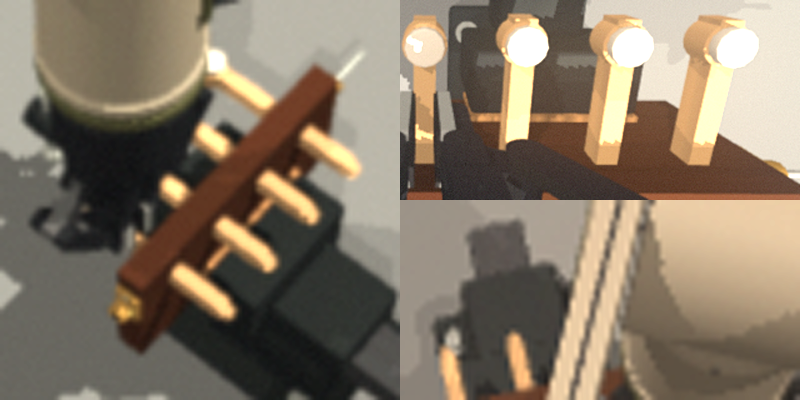

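The last check shows all four keys in one row: buttons level at v≈46–47 in the wrist crop, and the tails evenly spaced in the scene crop. Contact forces are near zero, so I'm handing in.

```bash
python3 -c "
from bench import r
print(r.hand_in())"
```

```text
the job is handed in; nothing more can be done
None
```

The loose key is through the empty window, in row with the other three to within about a millimetre by the last pictures. It is level, still and gripped at about 39 N; the job was handed in at about 13 s, and no verdict came back.

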